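# Snap the cam clamp shut on the piston

## Task

Two identical green clamping fixtures stand on the engine bench, their red-handled cam levers standing up. Close the lever of the fixture that holds the aluminium piston: swing it over its high point, away from the piston, and down until it snaps fully home, then let go. Leave the piston seated where it is, and leave the lever of the fixture with the black sleeve open.

Things in the scene. Friction and masses are not known exactly. Their poses are not given: they have to be found in the camera images.
- lever (a joint): Cam lever angle (rad) on the piston's fixture. 0 = closed: level, pointing away from the piston; grows as it rises; starts open, upright, at 1.65 to 1.85; stop at 1.9. Hinge level, 65 mm above the bench. A spring resists closing, about 6 N at most, square to the lever at the crossbar, up to the high point near 0.45; past it, below 0.4, it snaps to 0 and stays. Let go sooner, it springs back up.
- lever_bar (a point): Centre of that lever's red crossbar (18 mm diameter, 70 mm long), 105 mm from the hinge, on a steel bar 14 mm wide, 10 mm thick. Frame turns with the lever: x from hinge to crossbar, y along crossbar and hinge, z square to both (up when closed; when the lever stands, z points back over the piston, and it closes towards -z). About 170 mm above the bench open, 65 mm closed, nothing beneath it.
- piston: Aluminium engine piston, 84 mm diameter, 62 mm tall, loose, crown up on its fixture's 12 mm base plate between a vee jaw and the black clamp pad; its axis is 115 mm from the lever's hinge, opposite to where the closed lever points. Top 74 mm above the bench. Origin: centre of its underside. Closing pushes it about 2 mm into the vee.
- other_lever (a joint): Angle (rad), same values, of the same kind of lever on the other fixture, which stands roughly 0.35 m to the side and holds a black cylinder sleeve of the piston's size. It starts open at 1.65 to 1.85 and must stay open.
Things that resemble listed ones, but are neither listed nor needed, are in the scene too. What is shaped like the piston but brown, orange or yellow is not meant.

How it is judged (in metres and radians):
At the end, for the whole second after the job is handed in: The lever of the piston's fixture is at rest within 0.1 rad of fully closed; the piston stands upright (within 0.12 rad) and at rest, within 12 mm of where it began; the other lever is still open (above 1.3 rad) (value of joint lever below 0.1 rad and velocity of joint lever between -0.1 and 0.1 rad/s and distance of piston from where it was at the start of the episode below 0.012 m and angle between piston's own z axis and vertical below 0.12 rad and linear speed of piston below 0.02 m/s and value of joint other_lever above 1.3 rad); the robot touches nothing.
It fails at once if the other fixture's lever is pushed well towards closed (value of joint other_lever below 1 rad).
It fails at once if the piston is knocked or lifted out of its seat (distance of piston from where it was at the start of the episode above 0.03 m).
It also fails if it takes over 29 s, if anything falls off the work surface, if the arm or the gripper's body presses on something with over 40 N, if the wrist force passes 120 N, or if a joint passes its speed limit or range.

## Robot

A 6-joint arm with a two-finger parallel gripper is mounted at the origin on the work surface. World frame = base frame: x ahead of the robot, y to its left, z up, the work surface at z = 0. Lengths are in mm, angles in rad, forces in N, time in s.
With the tool pointing down it reaches from about 400 to 925 mm from the base axis. Payload 3.4 kg.
Tool frame: the origin (TCP) lies on the centre line of the jaws, within the pads' length; the fingertips stand 11 mm ahead of it and the grasp point (between the pads) lies 8 mm behind it; x points along the fingers, y is the direction in which the jaws open and shut, and the axes are right-handed (so a half turn about x gives the same grasp; the last joint's range is limited). The gripper opens to 85 mm and grips with 20 to 120 N. Pads are 22 mm wide; open, the fingers measure 114 mm over their backs; the gripper's body (76 mm by 85 mm) begins 54 mm behind the grasp point. The pads swing forward as they close: fully open they stand 13 mm farther back than shut.
Start: joints at [-1.313, 0.307, 1.506, -0, 1.328, -0.073], TCP at [186.736, -543.839, 242.305] pointing down, gripper open.
Joint ranges: [-3.12, 3.12], [-1.05, 2.28], [0.14, 2.33], [-1.42, 4.57], [0.1, 2.73], [-2.68, 2.68]. Speed limits (rad/s): [2.57, 2.57, 3.14, 3.14, 3.14, 3.14].

## Interface

Orientations are given as a unit quaternion [w, x, y, z].
In Python, from cell import * gives the robot as it stands. The module is installed in compiled form; this text tells all that it offers.
- The arm moves only by the tool servo_tool, never from a script. Its argument "deltas" is a list of rows, each an object with "gripper": the finger opening in mm, from 0 to 85.4; "travel": the shift along the tool's x, y, z in mm, a list of three; "turn": the turn, a rotation vector about the tool's x, y, z in degrees, a list of three. In form: [{"gripper": gripper, "travel": [tx, ty, tz], "turn": [rx, ry, rz]}, ...]. A call has 1 to 10 rows; each row is the pose to reach, as a shift and turn from the pose measured when the call began, along the tool's axes at that moment; what a row does not reach only later rows make up. A row lasts 1/10 s, in which the tool goes at most 50 mm and 8.59 degrees, less where a joint would pass 70% of its speed; a pose out of reach is approached as far as the arm can. A call with a gripper value outside its range is refused whole. The fingers move at their own pace and stop on an object; "squeeze" is the grip in N (left out, the last holds). Time passes only in rows, so rows that repeat a pose let the fingers close. It gives the time, the measured TCP pose, the force and the opening at its end, in the units of the state.
- state(): the state, without advancing time (a new reading comes with each control period).
- capture(name): name is "side" or "top" or "wrist"; returns the picture (384x512x3 uint8, blue, green, red); there is no depth.
- calibration(name): a dict with "fx", "fy", "cx", "cy" (pixels), "R" (3x3) and "t" (3): a world point X has camera coordinates R X + t. Camera axes: x right, y down, z forward; pixel columns grow to the right and rows downward; lengths in mm; the calibration is good to about 2 mm. A picture is of the moment at which its call begins: read the wrist's pose just before it. calibration takes no time and is no camera call; for the wrist camera it gives the pose at the moment of the call.
- finish_job(): hands the job in, once; it reports no verdict.
Trained networks look in the newest picture that a camera, given by its name, has taken for a name from the list of things; names that differ only in an ending like _2 or _b are one class to them, and where a whole thing is asked for, a point or a joint stands for the part that bears it (a point fixed in the world has none). Each returns a list of dicts, best first, with "p" (0 to 1); they miss things now and then, are a little off and sometimes report something else, mostly with a low value. They report only what shows in the picture. A call takes as long as a camera call. They do not tell look-alikes from the thing itself.
- masks_of(label, camera): "mask" (384x512 bool, what is visible of it) and "extent" ([left, top, right, bottom] in pixels, round what is visible of it).
The state is a dict: "time": time; "qpos": joint angles; "dq": joint speeds; "tau": joint torques, N m; "tool_pos": TCP position; "tcp_rot": TCP orientation; "contact_force": force on the tool from outside, world axes, zero at the start; "ft_torque": the same for the moment, N m; "gripper_width": finger opening in mm.
Only numpy, scipy, OpenCV 4.12 (cv2) and the standard library are available. Lean on these libraries where they do the work, as an engineer would, in place of code of your own. Each camera call takes 0.05 s, during which the arm holds its last target.

## Working session

There is one attempt and no reset: what is moved stays moved. The work goes in short steps, Python scripts to look and compute and a tool call to move; the robot and the scene stay as the last step left them, time stands still between calls to the robot, and variables do not carry over. Pictures are saved under pics/ and viewed, and the job is handed in when it is done.

Besides the shell and the picture viewer there is one more tool, called as a command line: name --argument value ..., lists and objects as JSON in quotes. servo_tool: Moves the arm, as the interface text tells. Its arguments: {"type":"object","properties":{"deltas":{"type":"array","items":{"type":"object","properties":{"gripper":{"type":"number"},"travel":{"type":"array","items":{"type":"number"}},"turn":{"type":"array","items":{"type":"number"}}}}},"squeeze":{"type":"number"}},"required":["deltas"]}

```bash
mkdir -p pics; python3 - <<'E'
from cell import *
import cv2,numpy as np
for n in ["side","top"]:
    im=capture(n); cv2.imwrite(f"pics/{n}0.png",im)
    c=calibration(n); print(n,c)
    for l in ["lever","piston","lever_bar"]:
        for d in masks_of(l,n): print(n,l,round(d["p"],2),d["extent"])
s=state(); print(s)
E
```

```text
side {'fx': 424.7758587736609, 'fy': 424.7758587736609, 'cx': 258.99565157237373, 'cy': 195.7676164008711, 'R': array([[ 0.95652343, -0.29151531, -0.00904127],
       [-0.23360324, -0.74720474, -0.62218535],
       [ 0.17462087,  0.59724693, -0.78281776]]), 't': array([-477.2429014 ,  198.558334  ,  910.75696494])}
side lever 0.62 [239.4, 112.4, 263.2, 156.4]
side piston 0.89 [163.9, 120.7, 199.8, 159.3]
side piston 0.84 [172.4, 210.5, 212.3, 251.8]
side piston 0.73 [195.2, 151.6, 231.7, 191.4]
side piston 0.72 [235.4, 196.0, 271.2, 240.7]
side lever_bar 0.89 [237.9, 118.4, 266.1, 156.7]
top {'fx': 442.90374558887123, 'fy': 442.90374558887123, 'cx': 257.56775351862495, 'cy': 192.0810164804214, 'R': array([[-0.00818212, -0.99995514,  0.00477174],
       [-0.99804977,  0.00787103, -0.06192493],
       [ 0.06188459, -0.00526912, -0.9980694 ]]), 't': array([  60.26706716,  510.79675646, 1171.12481723])}
top lever 0.74 [190.4, 167.5, 218.6, 186.6]
top piston 0.82 [257.7, 185.6, 287.3, 218.3]
top piston 0.79 [138.6, 223.6, 172.9, 258.6]
top piston 0.75 [253.5, 236.1, 284.1, 266.4]
top piston 0.59 [199.1, 205.5, 227.9, 238.3]
top lever_bar 0.72 [190.3, 169.8, 219.6, 188.4]
{'time': 0.4, 'qpos': array([-1.31350201e+00,  3.06891228e-01,  1.50652500e+00, -3.54021713e-06,
        1.32839757e+00, -7.34947437e-02]), 'dq': array([-0.00034934, -0.00086625, -0.00181779,  0.00047179, -0.00086654,
        0.00100894]), 'tau': array([ 3.60473841e-04, -4.56960547e+01, -2.51920795e+01, -1.16863403e-04,
        5.18400193e-03,  9.89975547e-06]), 'tool_pos': array([ 186.7171286 , -543.7765009 ,  242.20532224]), 'tcp_rot': array([-0.11634167, -0.69744879, -0.11649715,  0.69746556]), 'contact_force': array([ 0.33817701, -0.49302375,  0.16369921]), 'ft_torque': array([-0.05523506, -0.02075834,  0.00119461]), 'gripper_width': 85.19113938237956}
```

View pics/side0.png

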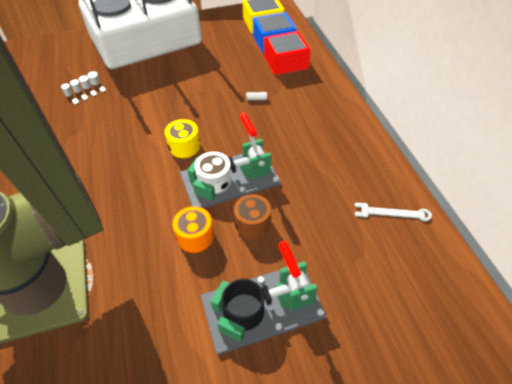

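View pics/top0.png

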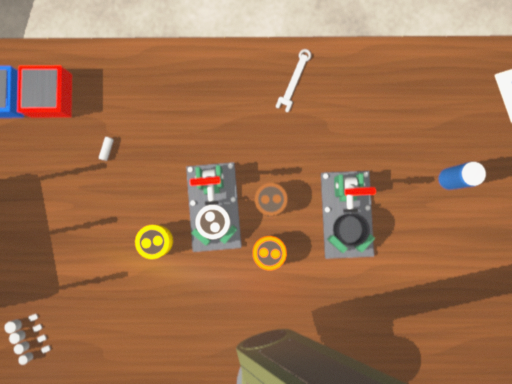

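```bash
python3 - <<'E'
import cv2
a=cv2.imread("pics/top0.png")[130:280,120:320]; cv2.imwrite("pics/topc.png",cv2.resize(a,None,fx=4,fy=4,interpolation=2))
a=cv2.imread("pics/side0.png")[100:260,140:340]; cv2.imwrite("pics/sidec.png",cv2.resize(a,None,fx=3.7,fy=3.7,interpolation=2))
E
```

```text
(no output)
```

View pics/topc.png

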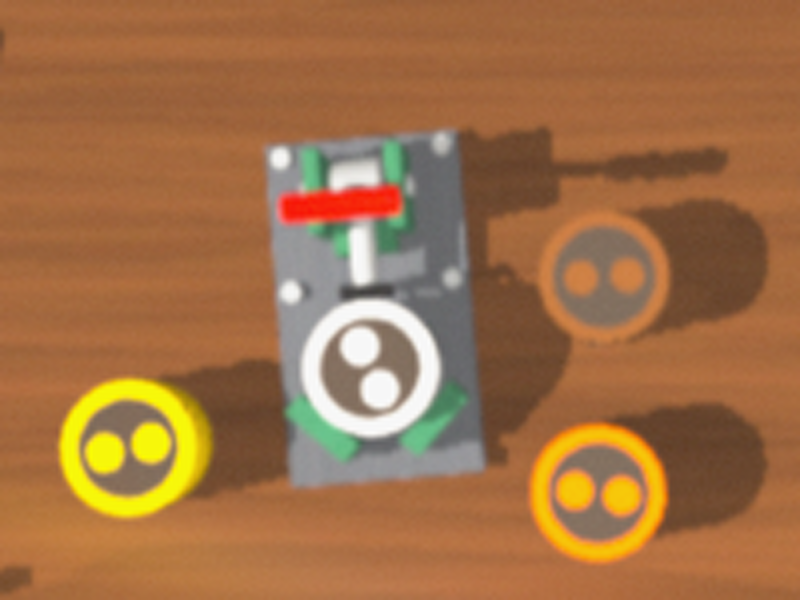

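View pics/sidec.png

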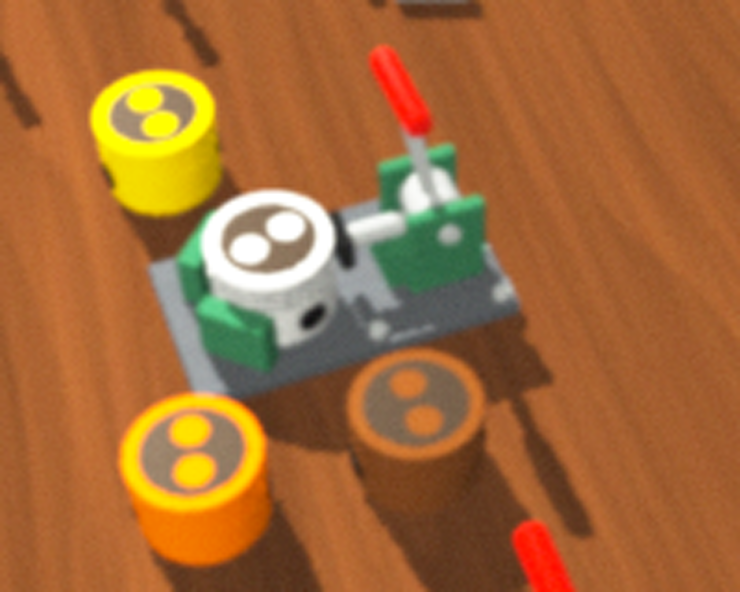

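The top view shows the aluminium piston at (212,222), with its own lever bar at (205,181). Things that could be mistaken for it: the yellow (154,242), orange (269,253) and brown (270,198) pistons. The black sleeve is at (350,230), and its lever at (360,191) must stay open. The close crop confirms the white/silver piston sits in the left fixture, which in the side view is the upper one at (213,170) with its bar at (250,126).

```bash
cat > h.py <<'E'
from cell import *
import cv2,numpy as np
from scipy.spatial.transform import Rotation as Ro
def ray(c,u,v):
    d=np.array([(u-c["cx"])/c["fx"],(v-c["cy"])/c["fy"],1.]); return -c["R"].T@c["t"], c["R"].T@d
def atz(c,u,v,z):
    o,d=ray(c,u,v); return o+d*(z-o[2])/d[2]
def tri(c1,p1,c2,p2):
    A=[];b=[]
    for c,p in((c1,p1),(c2,p2)):
        o,d=ray(c,*p); d/=np.linalg.norm(d); P=np.eye(3)-np.outer(d,d); A.append(P); b.append(P@o)
    A=np.vstack(A);b=np.hstack(b); x=np.linalg.lstsq(A,b,rcond=None)[0]; return x,np.linalg.norm(A@x-b)
def red(im,box):
    l,t,r,b=box; m=np.zeros(im.shape[:2],np.uint8); h=cv2.cvtColor(im,cv2.COLOR_BGR2HSV)
    k=((h[...,0]<6)|(h[...,0]>174))&(h[...,1]>190)&(h[...,2]>120); m[t:b,l:r]=k[t:b,l:r]*255
    return m
def Rt():
    q=state()["tcp_rot"]; return Ro.from_quat([q[1],q[2],q[3],q[0]]).as_matrix()
E
python3 - <<'E'
from h import *
ct,cs=calibration("top"),calibration("side")
E={}
for n,box in(("top",(180,160,228,195)),("side",(230,105,270,165))):
    m=red(cv2.imread(f"pics/{n}0.png"),box); ys,xs=np.nonzero(m)
    P=np.c_[xs,ys].astype(float); c=P.mean(0); r=cv2.minAreaRect(P.astype(np.float32)); print(n,len(xs),c,r)
    _,_,vt=np.linalg.svd(P-c); s=(P-c)@vt[0]; E[n]=(c,vt[0],s.min(),s.max())
    print(c+vt[0]*s.min(),c+vt[0]*s.max())
x,e=tri(ct,E["top"][0],cs,E["side"][0]); print("bar",x,e)
c,v,a,b=E["top"]
p=atz(ct,*(c+v*a),x[2]); q=atz(ct,*(c+v*b),x[2]); print(p,q,np.linalg.norm(p-q))
# piston top ring
for d in masks_of("piston","top"):
    l,t,r,b=d["extent"]; print(round(d["p"],2), atz(ct,(l+r)/2,(t+b)/2,74),d["extent"])
print("white centre",atz(ct,212.5,222,74))
# base-plate corners from crop
for u,v in((265,147),(457,130),(485,470),(293,487)): print("plate",atz(ct,120+u/4,130+v/4,12))
print(Rt())
E
```

```text
top 175 [204.84       180.77142857] ((204.98675537109375, 180.80088806152344), (6.385824203491211, 28.337095260620117), 86.18592071533203)
[219.13107102 179.60264482] [190.82966418 181.91725262]
side 192 [247.77604167 124.1875    ] ((247.90443420410156, 124.32482147216797), (25.538782119750977, 8.140485763549805), 61.38954162597656)
[241.48481595 113.29762879] [254.26715735 135.4233731 ]
bar [528.76394796 179.89686403 169.47976418] 0.5493716917624856
[531.62617079 146.47520526 169.47976418] [526.71712627 212.49878873 169.47976418] 66.20583276410088
0.82 [482.18917766  18.67920841  74.        ] [257.7, 185.6, 287.3, 218.3]
0.79 [385.54557328 314.83073796  74.        ] [138.6, 223.6, 172.9, 258.6]
0.75 [357.61888471  29.31084919  74.        ] [253.5, 236.1, 284.1, 266.4]
0.59 [432.76926669 168.83821503  74.        ] [199.1, 205.5, 227.9, 238.3]
white centre [432.53705066 171.37330771  74.        ]
plate [581.41645847 247.81135053  12.        ]
plate [591.96326597 118.40812022  12.        ]
plate [363.76663584 100.86837297  12.        ]
plate [353.59531515 228.77362642  12.        ]
[[ 4.39576683e-07  3.24767404e-01 -9.45793917e-01]
 [ 1.35838552e-04 -9.45793908e-01 -3.24767401e-01]
 [-9.99999991e-01 -1.28332516e-04 -4.45316830e-05]]
```

Bar at (529,180,169), hinge near (547,180,65), closing direction about 4.7° from +x. The plan is to grip the crossbar end on the far side from the other fixture, swing it along its arc, then release.

servo_tool --deltas '[{"gripper": 85, "travel": [-48, -209, -297], "turn": [-76, 0, 0]}, {"gripper": 85, "travel": [-48, -209, -297], "turn": [-76, 0, 0]}, {"gripper": 85, "travel": [-48, -209, -297], "turn": [-76, 0, 0]}, {"gripper": 85, "travel": [-48, -209, -297], "turn": [-76, 0, 0]}, {"gripper": 85, "travel": [-48, -209, -297], "turn": [-76, 0, 0]}, {"gripper": 85, "travel": [-48, -209, -297], "turn": [-76, 0, 0]}, {"gripper": 85, "travel": [-48, -209, -297], "turn": [-76, 0, 0]}, {"gripper": 85, "travel": [-48, -596, -564], "turn": [-76, 0, 0]}, {"gripper": 85, "travel": [-48, -596, -564], "turn": [-76, 0, 0]}, {"gripper": 85, "travel": [-48, -596, -564], "turn": [-76, 0, 0]}]'

```text
time: 1.45
tool_pos: [432.8, -116.9, 289.1]
tcp_rot: [0.522, 0.477, 0.522, -0.477]
contact_force: [1.4, -1.1, -0.6]
gripper_width: 84.8
```

```bash
cat >> h.py <<'E'
def go(p,yaw=4.7):
    s=state(); R=Rt(); d=np.array(p)-s["tool_pos"]; a=np.radians(yaw)
    y=np.array([np.cos(a),np.sin(a),0]); x=np.array([0,0,-1.]); D=np.c_[x,y,np.cross(x,y)]
    print("t",s["time"],"pos",s["tool_pos"].round(1),"F",s["contact_force"].round(1),"w",round(s["gripper_width"],1))
    print("travel",(R.T@d).round(1),"turn",np.degrees(Ro.from_matrix(R.T@D).as_rotvec()).round(1),"dist",np.linalg.norm(d).round(0))
E
python3 - <<'E'
from h import *
go([527,203,260])
E
```

```text
t 1.45 pos [ 432.8 -116.9  289.1] F [ 1.4 -1.1 -0.6] w 84.8
travel [  29.2  122.3 -310.2] turn [ 0.4  0.  -0. ] dist 335.0
```

servo_tool --deltas '[{"gripper": 60, "travel": [29, 122, -310], "turn": [0.4, 0, 0]}, {"gripper": 60, "travel": [29, 122, -310], "turn": [0.4, 0, 0]}, {"gripper": 60, "travel": [29, 122, -310], "turn": [0.4, 0, 0]}, {"gripper": 60, "travel": [29, 122, -310], "turn": [0.4, 0, 0]}, {"gripper": 60, "travel": [29, 122, -310], "turn": [0.4, 0, 0]}, {"gripper": 60, "travel": [29, 122, -310], "turn": [0.4, 0, 0]}, {"gripper": 60, "travel": [29, 122, -310], "turn": [0.4, 0, 0]}, {"gripper": 60, "travel": [29, 122, -310], "turn": [0.4, 0, 0]}, {"gripper": 60, "travel": [29, 122, -310], "turn": [0.4, 0, 0]}]'

```text
time: 2.35
tool_pos: [526.5, 203.3, 259.7]
tcp_rot: [0.521, 0.478, 0.52, -0.479]
contact_force: [0.3, 0.3, 0.4]
gripper_width: 60.0
```

```bash
python3 - <<'E'
from h import *
go([527,203,161])
c=calibration("wrist"); im=capture("wrist"); cv2.imwrite("pics/w1.png",im)
ct=calibration("top")
m=red(im,(0,0,512,384)); n,l,st,ce=cv2.connectedComponentsWithStats(m)
for i in range(1,n):
    if st[i,4]>150: print(st[i],ce[i],atz(c,*ce[i],169.5))
def pr(p): q=c["R"]@np.array(p)+c["t"]; return c["fx"]*q[0]/q[2]+c["cx"],c["fy"]*q[1]/q[2]+c["cy"]
print(pr([528.8,179.9,169.5]),pr([526.9,203,169.5]))
E
```

```text
t 2.35 pos [526.5 203.3 259.7] F [0.3 0.3 0.4] w 60.0
travel [98.7  0.5  0.2] turn [0.1 0.1 0. ] dist 99.0
[256 190   9  75 409] [261.11002445 228.85085575] [532.2722649  178.76552013 169.5       ]
(np.float64(257.28654413908345), np.float64(227.36350475418848)) (np.float64(257.3983481681174), np.float64(202.35286621321313))
```

View pics/w1.png

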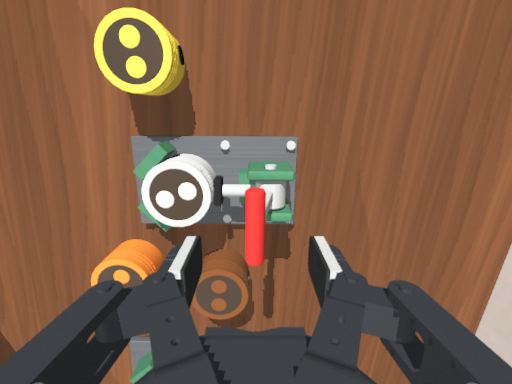

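The wrist view shows the white piston at (178,190) and the red crossbar spanning rows 188–266 at column 255, which matches the projected (257,227). The lever is the right one, so I'll descend and grip it.

servo_tool --deltas '[{"gripper": 60, "travel": [45, 0.5, 0], "turn": [0, 0, 0]}, {"gripper": 60, "travel": [80, 0.5, 0], "turn": [0, 0, 0]}, {"gripper": 60, "travel": [99, 0.5, 0], "turn": [0, 0, 0]}, {"gripper": 60, "travel": [99, 0.5, 0], "turn": [0, 0, 0]}, {"gripper": 40, "travel": [99, 0.5, 0], "turn": [0, 0, 0]}, {"gripper": 30, "travel": [99, 0.5, 0], "turn": [0, 0, 0]}]' --squeeze 20

```text
time: 3.0
tool_pos: [528.1, 201.9, 162.8]
tcp_rot: [0.521, 0.48, 0.519, -0.478]
contact_force: [-0.0, -0.4, 0.3]
gripper_width: 31.9
```

```bash
python3 - <<'E'
from h import *
go([527,203,161])
cv2.imwrite("pics/w2.png",capture("wrist"))
a=capture("side")[60:220,150:350]; cv2.imwrite("pics/s2.png",cv2.resize(a,None,fx=3.7,fy=3.7,interpolation=2))
E
```

```text
t 3.0 pos [528.1 201.9 162.8] F [-0.  -0.4  0.3] w 31.9
travel [ 1.8 -1.  -1.2] turn [-0.   0.  -0.2] dist 2.0
```

View pics/w2.png

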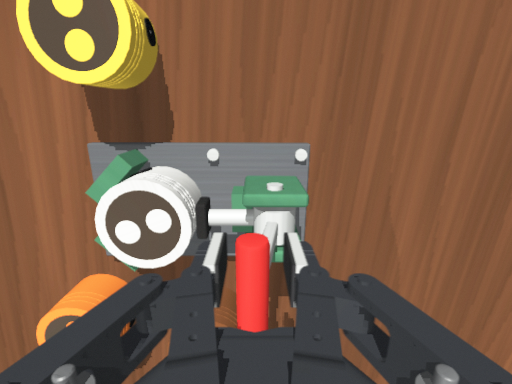

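View pics/s2.png

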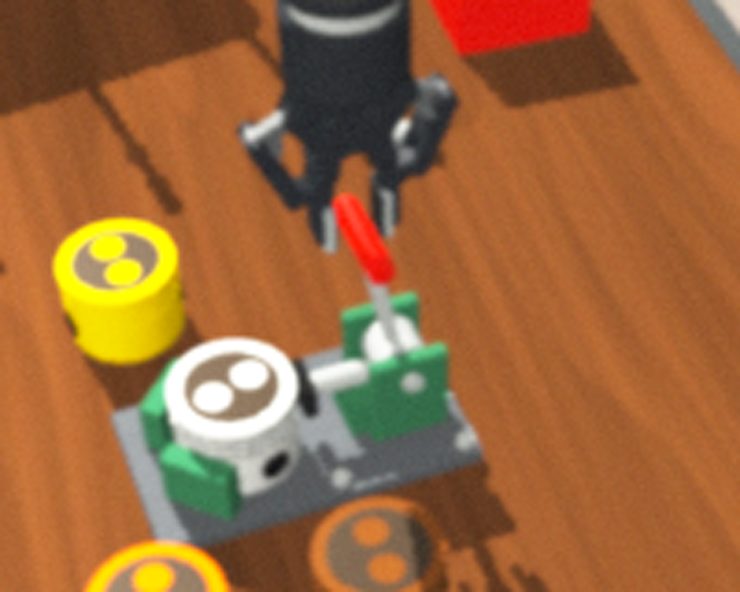

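The bar sits between the pads: column 252 against a gap centre of about 255, with the steel arm clear. Closing.

servo_tool --deltas '[{"gripper": 12, "travel": [1, -1, -1], "turn": [0, 0, 0]}, {"gripper": 12, "travel": [1, -1, -1], "turn": [0, 0, 0]}, {"gripper": 12, "travel": [1, -1, -1], "turn": [0, 0, 0]}, {"gripper": 12, "travel": [1, -1, -1], "turn": [0, 0, 0]}, {"gripper": 12, "travel": [1, -1, -1], "turn": [0, 0, 0]}, {"gripper": 12, "travel": [1, -1, -1], "turn": [0, 0, 0]}]' --squeeze 25

```text
time: 3.7
tool_pos: [527.5, 203.1, 163.0]
tcp_rot: [0.522, 0.48, 0.519, -0.478]
contact_force: [-1.2, -2.0, 5.3]
gripper_width: 17.1
```

```bash
python3 - <<'E'
from h import *
s=state(); p=s["tool_pos"]; print(p,s["gripper_width"],s["contact_force"])
u=np.array([.9966,.0819,0]); H=np.array([547.1,180,65]); g=p+[0,0,8]
r=g-H; a=r@u; print("along",a,"up",r[2],"ang",np.arctan2(r[2],a),np.hypot(a,r[2]))
th0=np.arctan2(r[2],a); rad=105
R=Rt()
for th in np.r_[np.arange(th0,0,-0.12)[1:],0]:
    d=rad*((np.cos(th)-np.cos(th0))*u+(np.sin(th)-np.sin(th0))*np.array([0,0,1])); print(round(th,2),(R.T@d).round(1))
E
```

```text
[527.53113793 203.10561919 162.95308783] 17.13236585337845 [-1.17197869 -1.99547582  5.34249325]
along -17.609977725879258 up 105.95308782640956 ang 1.7354961925484012 107.40655536538178
1.62 [-1.3 12.5  0. ]
1.5 [-1.  25.1  0. ]
1.38 [ 0.8 37.6  0. ]
1.26 [ 4.  49.8  0. ]
1.14 [ 8.7 61.4  0. ]
1.02 [14.7 72.5  0. ]
0.9 [22.1 82.7  0. ]
0.78 [30.6 92.   0. ]
0.66 [ 40.1 100.2   0. ]
0.54 [ 50.6 107.2   0. ]
0.42 [ 61.8 113.    0. ]
0.3 [ 73.6 117.3   0. ]
0.18 [ 85.9 120.1  -0. ]
0.06 [ 98.4 121.5  -0. ]
0.0 [104.2 121.7  -0. ]
```

servo_tool --deltas '[{"gripper": 12, "travel": [-0.8, 6.2, 0], "turn": [0, 0, 0]}, {"gripper": 12, "travel": [-1.3, 12.5, 0], "turn": [0, 0, 0]}, {"gripper": 12, "travel": [-1.3, 18.8, 0], "turn": [0, 0, 0]}, {"gripper": 12, "travel": [-1.0, 25.1, 0], "turn": [0, 0, 0]}, {"gripper": 12, "travel": [-0.2, 31.4, 0], "turn": [0, 0, 0]}, {"gripper": 12, "travel": [0.8, 37.6, 0], "turn": [0, 0, 0]}, {"gripper": 12, "travel": [2.3, 43.8, 0], "turn": [0, 0, 0]}, {"gripper": 12, "travel": [4, 49.8, 0], "turn": [0, 0, 0]}]'

```text
time: 4.5
tool_pos: [576.2, 207.0, 158.8]
tcp_rot: [0.521, 0.479, 0.519, -0.479]
contact_force: [-4.7, -1.3, 6.4]
gripper_width: 17.2
```

```bash
cat > st.py <<'E'
from h import *
import sys
s=state(); p=s["tool_pos"]; print("t",s["time"],p.round(1),s["gripper_width"].round(1),"F",s["contact_force"].round(1))
u=np.array([.9966,.0819,0]); H=np.array([547.1,180,65]); r=p+[0,0,8]-H; a=r@u; th0=np.arctan2(r[2],a); print("along",a,"up",r[2],"ang",th0,np.hypot(a,r[2]))
P0=np.array([527.53,203.1,162.95]); T0=1.735; R=Rt()
for th in (1.14,1.02,.9,.78,.66,.54,.42,.3,.18,.06,0):
    if th>th0+.02: continue
    d=P0+105*((np.cos(th)-np.cos(T0))*u+(np.sin(th)-np.sin(T0))*np.array([0,0,1]))-p; print(th,(R.T@d).round(1))
cv2.imwrite(f"pics/w{sys.argv[1]}.png",capture("wrist"))
a=capture("side")[60:220,150:350]; cv2.imwrite(f"pics/s{sys.argv[1]}.png",cv2.resize(a,None,fx=3.7,fy=3.7,interpolation=2))
E
python3 st.py 3
```

```text
Traceback (most recent call last):
  File "st.py", line 3, in <module>
    s=state(); p=s["tool_pos"]; print("t",s["time"],p.round(1),s["gripper_width"].round(1),"F",s["contact_force"].round(1))
                                                               ^^^^^^^^^^^^^^^^^^^^^^^^
AttributeError: 'float' object has no attribute 'round'
```

```bash
sed -i 's/s\["gripper_width"\].round(1)/round(s["gripper_width"],1)/' st.py; python3 st.py 3
```

```text
t 4.5 [576.2 207.  158.8] 17.2 F [-4.7 -1.3  6.4]
along 31.247462808563693 up 101.80953681123594 ang 1.2730023457196964 106.49688125804894
1.14 [ 4.1 12.1 -0.1]
1.02 [10.  23.2 -0.1]
0.9 [17.3 33.5 -0.1]
0.78 [25.7 42.9 -0.1]
0.66 [35.2 51.2 -0.1]
0.54 [45.6 58.3 -0.1]
0.42 [56.7 64.1 -0.1]
0.3 [68.5 68.5 -0.1]
0.18 [80.8 71.5 -0.2]
0.06 [93.3 72.9 -0.2]
0 [99.6 73.1 -0.2]
```

View pics/s3.png

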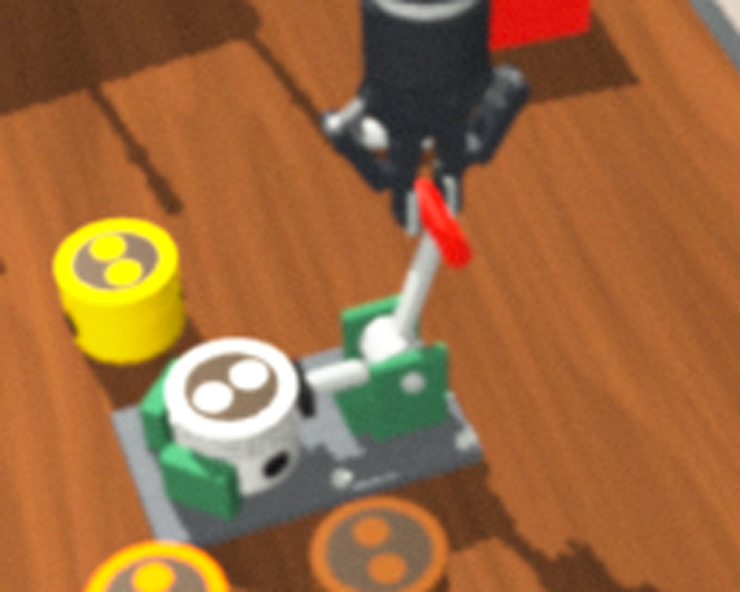

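View pics/w3.png

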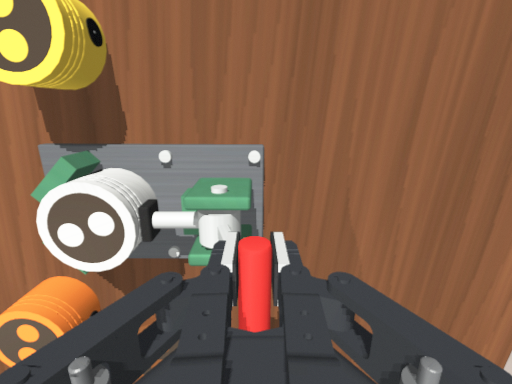

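The lever is moving over with the bar still held between the pads (column 255), and the piston hasn't moved. Continuing.

servo_tool --deltas '[{"gripper": 12, "travel": [1.9, 6.2, 0], "turn": [0, 0, 0]}, {"gripper": 12, "travel": [4.1, 12.1, 0], "turn": [0, 0, 0]}, {"gripper": 12, "travel": [7, 17.8, 0], "turn": [0, 0, 0]}, {"gripper": 12, "travel": [10, 23.2, 0], "turn": [0, 0, 0]}, {"gripper": 12, "travel": [13.5, 28.5, 0], "turn": [0, 0, 0]}, {"gripper": 12, "travel": [17.3, 33.5, 0], "turn": [0, 0, 0]}, {"gripper": 12, "travel": [21.4, 38.3, 0], "turn": [0, 0, 0]}, {"gripper": 12, "travel": [25.7, 42.9, 0], "turn": [0, 0, 0]}, {"gripper": 12, "travel": [30.4, 47.2, 0], "turn": [0, 0, 0]}, {"gripper": 12, "travel": [35.2, 51.2, 0], "turn": [0, 0, 0]}]'

```text
time: 5.6
tool_pos: [629.3, 211.3, 123.4]
tcp_rot: [0.521, 0.48, 0.519, -0.478]
contact_force: [-3.0, -1.6, 4.0]
gripper_width: 17.2
```

```bash
python3 st.py 4
```

```text
t 5.6 [629.3 211.3 123.4] 17.2 F [-3.  -1.6  4. ]
along 84.45259808640203 up 66.42056393954618 ang 0.6664445818243626 107.44269466832401
0.66 [-0.3 -2.  -0.2]
0.54 [10.1  5.1 -0.2]
0.42 [21.3 10.9 -0.2]
0.3 [33.1 15.3 -0.2]
0.18 [45.3 18.2 -0.2]
0.06 [57.9 19.6 -0.2]
0 [64.1 19.8 -0.2]
```

View pics/s4.png

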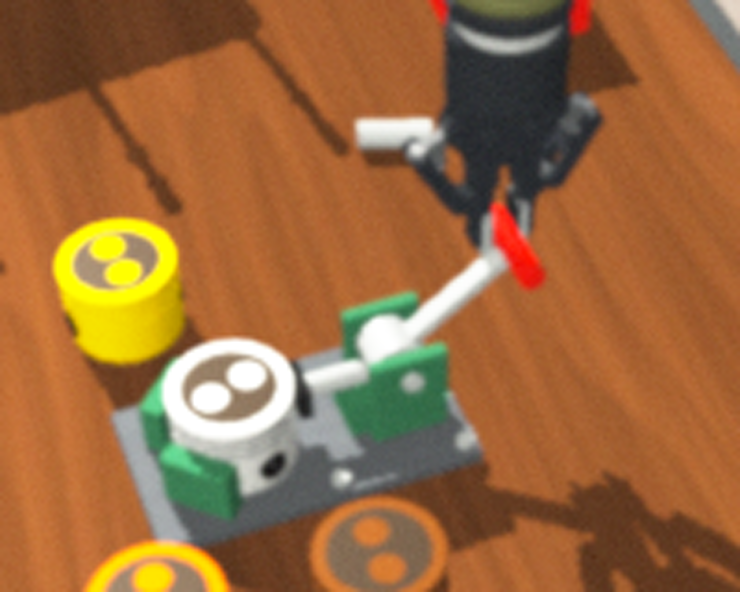

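View pics/w4.png

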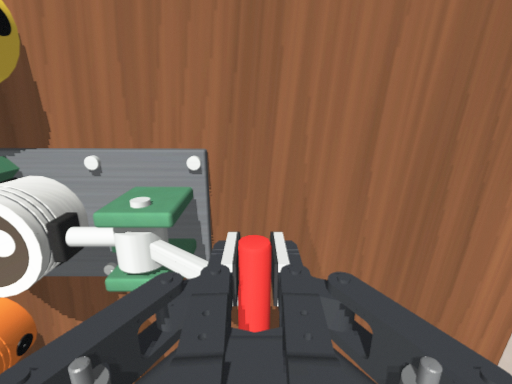

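servo_tool --deltas '[{"gripper": 12, "travel": [5, 2.5, 0], "turn": [0, 0, 0]}, {"gripper": 12, "travel": [10.1, 5.5, 0], "turn": [0, 0, 0]}, {"gripper": 12, "travel": [15.6, 8.5, 0], "turn": [0, 0, 0]}, {"gripper": 12, "travel": [21.3, 11.2, 0], "turn": [0, 0, 0]}, {"gripper": 12, "travel": [27.1, 13.5, 0], "turn": [0, 0, 0]}, {"gripper": 12, "travel": [33.1, 15.5, 0], "turn": [0, 0, 0]}, {"gripper": 12, "travel": [39.2, 17, 0], "turn": [0, 0, 0]}, {"gripper": 12, "travel": [45.3, 18.4, 0], "turn": [0, 0, 0]}, {"gripper": 12, "travel": [51.5, 19.2, 0], "turn": [0, 0, 0]}, {"gripper": 12, "travel": [57.9, 19.8, 0], "turn": [0, 0, 0]}]'

```text
time: 6.7
tool_pos: [650.1, 213.0, 64.4]
tcp_rot: [0.522, 0.48, 0.519, -0.478]
contact_force: [0.9, -1.7, -0.3]
gripper_width: 17.1
```

```bash
python3 st.py 5
```

```text
t 6.7 [650.1 213.   64.4] 17.1 F [ 0.9 -1.7 -0.3]
along 105.31196892314634 up 7.420814328639395 ang 0.07034878005886022 105.5730992429884
0.06 [-1.2 -1.  -0.2]
0 [ 5.1 -0.8 -0.2]
```

View pics/s5.png

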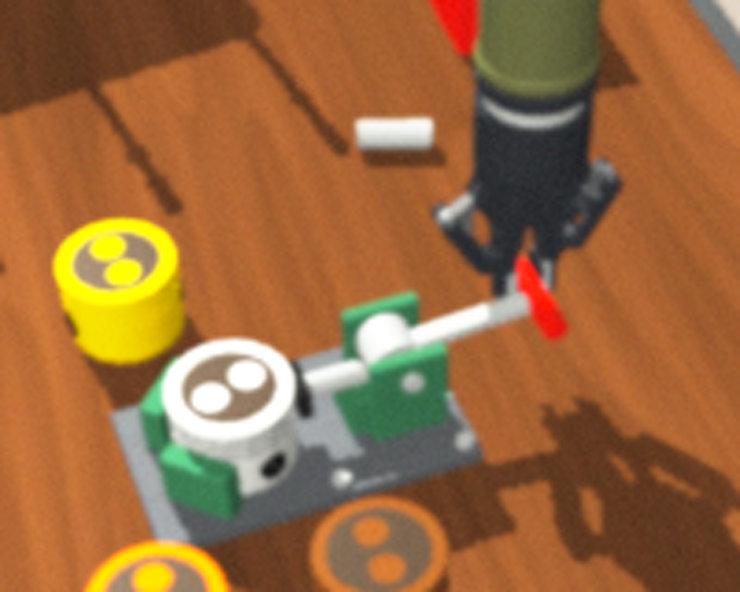

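View pics/w5.png

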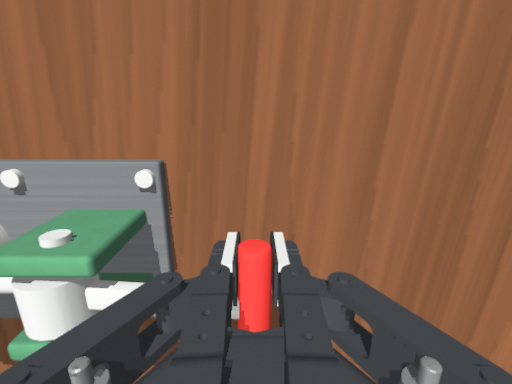

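Nearly level. Last few mm down, then open.

servo_tool --deltas '[{"gripper": 12, "travel": [3, -0.5, 0], "turn": [0, 0, 0]}, {"gripper": 12, "travel": [6, -0.5, 0], "turn": [0, 0, 0]}, {"gripper": 12, "travel": [6, -0.5, 0], "turn": [0, 0, 0]}, {"gripper": 45, "travel": [6, -0.5, 0], "turn": [0, 0, 0]}, {"gripper": 45, "travel": [6, -0.5, 0], "turn": [0, 0, 0]}, {"gripper": 45, "travel": [6, -0.5, 0], "turn": [0, 0, 0]}, {"gripper": 45, "travel": [6, -0.5, 0], "turn": [0, 0, 0]}, {"gripper": 45, "travel": [6, -0.5, 0], "turn": [0, 0, 0]}]'

```text
time: 7.6
tool_pos: [649.5, 213.0, 58.0]
tcp_rot: [0.522, 0.48, 0.519, -0.478]
contact_force: [-0.9, -1.2, 0.5]
gripper_width: 45.2
```

```bash
python3 st.py 6
```

```text
t 7.6 [649.5 213.   58. ] 45.2 F [-0.9 -1.2  0.5]
along 104.73441530701636 up 0.9514040806378006 ang 0.009083718180630493 104.73873648000169
0 [-1.4 -0.2 -0.1]
```

View pics/s6.png

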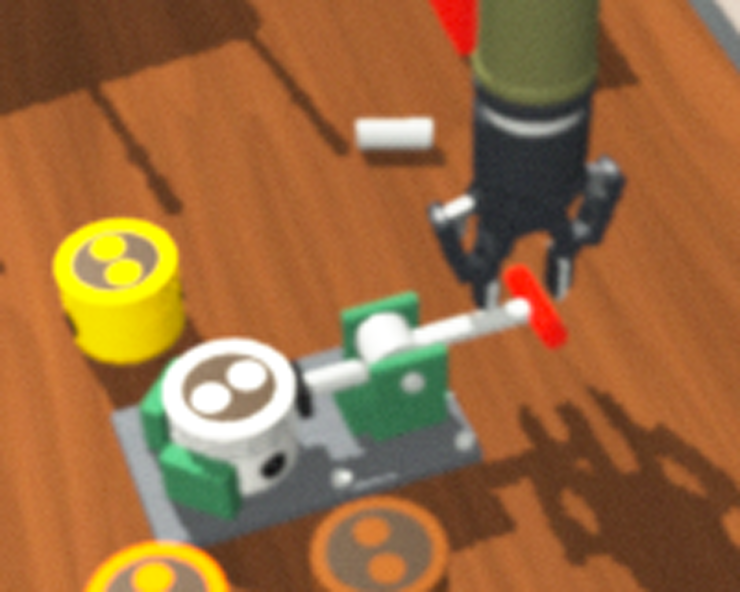

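View pics/w6.png

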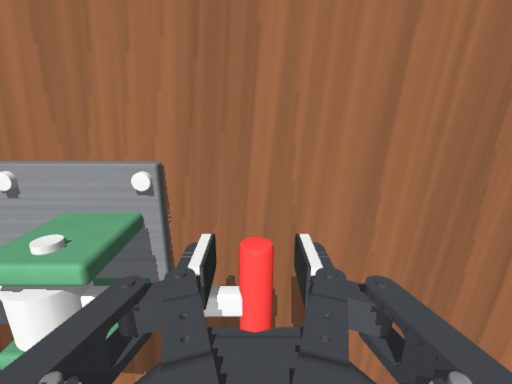

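The jaws have let go and both sides of the bar are free (column 255, pads at 205 and 308). Now retreating straight up.

servo_tool --deltas '[{"gripper": 45, "travel": [-15, 0, 0], "turn": [0, 0, 0]}, {"gripper": 45, "travel": [-40, 0, 0], "turn": [0, 0, 0]}, {"gripper": 45, "travel": [-80, 0, 0], "turn": [0, 0, 0]}, {"gripper": 45, "travel": [-120, 0, 0], "turn": [0, 0, 0]}, {"gripper": 45, "travel": [-150, 0, 0], "turn": [0, 0, 0]}, {"gripper": 45, "travel": [-150, 0, 0], "turn": [0, 0, 0]}, {"gripper": 45, "travel": [-150, 0, 0], "turn": [0, 0, 0]}]'

```text
time: 8.4
tool_pos: [649.3, 213.2, 210.1]
tcp_rot: [0.522, 0.481, 0.518, -0.477]
contact_force: [0.7, 0.2, -1.0]
gripper_width: 44.9
```

```bash
python3 st.py 7; python3 - <<'E'
from h import *
c,ct=calibration("wrist"),calibration("top"); im=capture("wrist"); tp=capture("top")
cv2.imwrite("pics/w8.png",im); cv2.imwrite("pics/t8.png",cv2.resize(tp[130:280,120:400],None,fx=2.8,fy=2.8,interpolation=2))
cs=calibration("side"); sd=capture("side")
m=red(sd,(260,105,320,165)); ys,xs=np.nonzero(m); ps=(xs.mean(),ys.mean()) if len(xs) else None
print(ps,len(xs))
def pr(c,p): q=c["R"]@np.array(p)+c["t"]; return np.array((c["fx"]*q[0]/q[2]+c["cx"],c["fy"]*q[1]/q[2]+c["cy"])).round(1)
for th in(0,.1,.2,.4): print(th,pr(cs,np.array([547.1,180,65])+105*np.array([np.cos(th)*.9966,np.cos(th)*.0819,np.sin(th)])))
for d in masks_of("piston","side"): print(round(d["p"],2),d["extent"])
E
```

```text
t 8.4 [649.3 213.2 210.1] 44.9 F [ 0.7  0.2 -1. ]
along 104.54059535551079 up 153.07106784360553 ang 0.9716020416225314 185.3631244019865
0.9 [ 68.1 -40.3   0. ]
0.78 [ 76.6 -31.    0. ]
0.66 [ 86.1 -22.8   0. ]
0.54 [ 96.6 -15.7   0. ]
0.42 [107.8 -10.    0. ]
0.3 [119.6  -5.7   0. ]
0.18 [131.9  -2.8   0. ]
0.06 [144.4  -1.4   0. ]
0 [150.7  -1.2   0. ]
(np.float64(294.86), np.float64(142.65333333333334)) 150
0 [294.4 143. ]
0.1 [294.5 140. ]
0.2 [294.1 137.2]
0.4 [292.3 132. ]
0.73 [171.8, 208.5, 211.4, 250.5]
0.69 [193.9, 153.6, 230.1, 190.8]
0.69 [164.1, 118.7, 199.8, 157.8]
0.63 [232.3, 197.2, 272.0, 240.9]
```

View pics/s7.png

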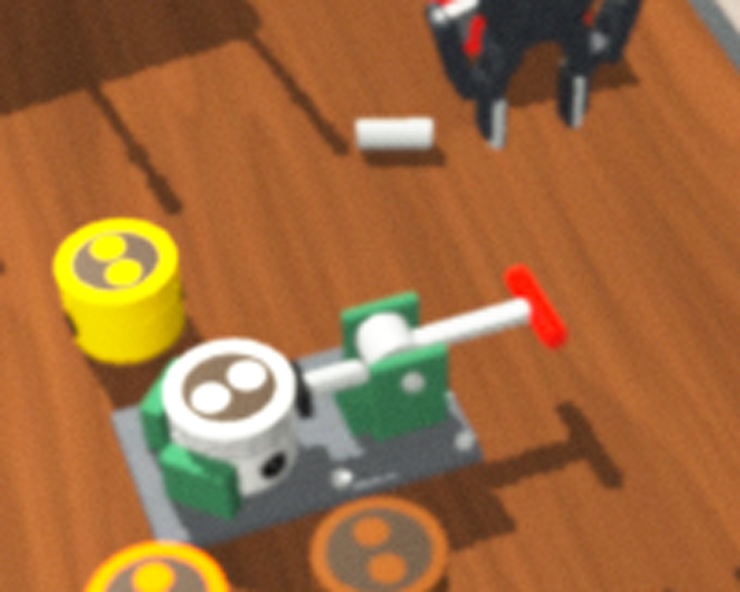

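View pics/t8.png

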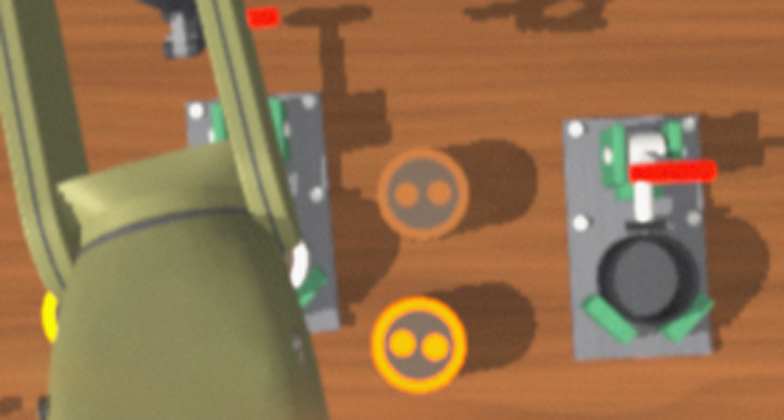

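The lever stays down with the gripper clear. In the side view its bar is at (294.9,142.7), against a predicted (294.4,143.0) for fully closed and (294.5,140.0) for 0.1 rad. The piston is upright in its seat and the sleeve's lever is still up. Handing in.

```bash
python3 - <<'E'
from cell import *
print(finish_job(), state()["time"])
E
```

```text
the job is handed in; nothing more can be done
the job is handed in; nothing more can be done
```

The piston fixture's lever is closed and the job is handed in; `finish_job()` reports no verdict. I gripped the red crossbar at one end, swung it over the high point and down to level. I then let go and raised the gripper about 150 mm clear, at about 8.4 s on the clock.

Last checks before handing in:
- **Lever:** it stayed down after release. In the side view the bar is at (294.9, 142.7), against (294.4, 143.0) predicted for fully closed and (294.5, 140.0) for 0.1 rad.
- **Piston:** upright in its seat, with its box in the side view shifted by only about 1–2 px, consistent with the expected 2 mm push into the vee. The arm hid most of it in the last top view, so this rests on the side view alone.
- **Other lever:** still standing open beside the black sleeve.
- **Forces:** readings stayed below about 10 N at every check, and were about 1 N (sensor noise) once the gripper was clear.

No check failed or disagreed. One earlier wrist-view bar position came out about 3–4 mm off because the colour mask caught only part of the bar. The picture itself and the other two cameras agreed, so I ignored it.

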